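# Clear the neck-carving jig and hold the ukulele neck ready over it

### The job

Clear the neck-carving jig by stacking its two cartons squarely on top of the carton standing on the bench, one on the other, so that all three make one straight column. Then pick up the roughed-out ukulele neck at its balance point, carry it level, and finish still holding it, level and still, about 5 cm above the jig's cork rail, in line with the rail and with its heel at the stop-block end, ready to be set down; do not put it down or let go. Leave the tin, the glue jar and the cam clamp alone.

Things in the scene. Friction and masses are not known exactly. Their poses are not given: they have to be found in the camera images.
- jig: Neck-carving jig, fixed: grey-faced board base 340 x 110 x 18 mm; on it a rail 205 long, 40 wide, its cork top 55 mm above the bench, with a stop block at one end. Origin: on the bench under the rail's open end, midway across. z up, x along the rail away from the stop: rail x = -205 to 0, stop -230 to -205, base -245 to 95 mm. A neck set down rightly has its axes on the jig's, flat face on the cork.
- jig_stop (a point): Middle of the cork's top edge where it meets the jig's stop block (jig x = -205, z = 55 mm); axes as the jig's. The dark wooden stop is 50 mm wide, its top 69 mm above the bench. At the jig's other end a small steel toggle clamp with a red handle stands open on the base: jig x = 28 to 62, y = 32 to 105 mm, up to 86 mm high.
- neck: Roughed-out mahogany ukulele neck, about 290 g, lying flat face down. Square shaft 205 long, 46 wide, 22 mm thick; stacked heel on the back of one end; at the other a headstock 62 wide, 13 thick, rising 12 deg, its tip 130 mm past the nut line, up to 43 mm above the flat face. Origin: middle of the flat face (underside) at the nut line, where shaft meets headstock. x towards headstock, z up.
- neck_heel (a point): Middle of the neck's flat face at the heel's end face (neck x = -205 mm); axes as the neck's. The heel, three wood layers with two brass cross dowels, is 46 wide, 62 mm long at the shaft (neck x = -205 to -143) and 52 mm at its top, 58 mm above the flat face. The whole neck balances 104 mm from this end face (neck x = -101 mm).
- carton_base: Closed cardboard carton with green labels, 90 (x) x 60 (y) x 38 (z) mm, 130 g, standing on the bench. Origin: centre of its underside; z up.
- carton_blue: Closed cardboard carton with blue labels, same size and mass, lying on the jig's rail, lengthwise along it, in the half next to the nut line. Origin: centre of its underside; z up.
- carton_red: Closed cardboard carton with red labels, same size and mass, lying on the jig's rail, lengthwise along it, in the half next to the stop. Origin: centre of its underside; z up.
- tin: Varnish tin, 76 mm across, 95 mm high, loose; leave alone. Origin: centre of its underside.
- glue_jar: Amber glue jar, 62 mm across, 69 mm high, with a brush handle sticking up to 145 mm; loose, leave alone. Origin: centre of its underside.
- cam_clamp: Wooden cam clamp lying flat at the side, 240 (x) x 110 mm, 22 mm high; leave alone. Origin: underside of its bar's middle; the jaws reach towards -y, to y = -90 mm.

How it is judged:
By the outcome, as a careful person would: the job done as asked, in the order asked, and still so for the second after the job is handed in, while the arm keeps its last pose, push and grip.
It also fails if it takes over 64 s, if anything falls off the work surface, if the arm or the gripper's body presses on something with over 40 N, if the wrist force passes 120 N, or if a joint passes its speed limit or range.

### The arm

A 6-joint arm with a two-finger parallel gripper is mounted at the origin on the work surface. World frame = base frame: x ahead of the robot, y to its left, z up, the work surface at z = 0. Lengths are in m, angles in rad, forces in N, time in s.
With the tool pointing down it reaches from about 0.35 to 0.975 m from the base axis. Payload 4.9 kg.
Tool frame: the origin (TCP) lies on the centre line of the jaws, within the pads' length; the fingertips stand 14 mm ahead of it and the grasp point (between the pads) lies 5 mm behind it; z points along the fingers, y is the line along which they close (so a half turn about z gives the same grasp; the last joint's range is limited). The gripper opens to 85 mm and grips with 20 to 120 N. Pads are 22 mm wide; open, the fingers measure 114 mm over their backs; the gripper's body (76 mm by 85 mm) begins 54 mm behind the grasp point. The pads swing forward as they close: fully open they stand 13 mm farther back than shut.
Start: joints at [1.225, 0.053, 1.613, -0, 1.476, -0.119], TCP at [0.141, 0.609, 0.245] pointing down, gripper open.
Joint ranges: [-3.01, 3.01], [-1.01, 2.22], [0.06, 2.58], [-1.02, 4.17], [0.09, 2.62], [-3.14, 3.14]. Speed limits (rad/s): [2.57, 2.57, 3.14, 3.14, 3.14, 3.14].

### API

Orientations are given as a unit quaternion [w, x, y, z].
In Python, from plant import * gives the robot as it stands.
- The arm moves only by the tool send_rows, never from a script. Its argument "steps" is a list of rows, each an object with "translation": the shift along the tool's x, y, z in cm, a list of three; "delta_rot": the turn, a rotation vector about the tool's x, y, z in rad, a list of three; "jaw": the finger opening in cm, from 0 to 8.54. In form: [{"translation": [dx, dy, dz], "delta_rot": [rx, ry, rz], "jaw": jaw}, ...]. A call has exactly 8 rows; each row is the pose to reach, as a shift and turn from the pose commanded when the call began, along the tool's axes at that moment; what a row does not reach only later rows make up. A row lasts 1/10 s, in which the tool goes at most 50 mm and 8.59 degrees, less where a joint would pass 70% of its speed; a pose out of reach is approached as far as the arm can. A call with a gripper value outside its range is refused whole. The fingers move at their own pace and stop on an object; the grip force is fixed at half the most. Time passes only in rows, so rows that repeat a pose let the fingers close, or fill a call up. It gives the time, the measured TCP pose, the force, the opening and the grip force at its end, in the units of the state.
- state(): the state, without advancing time (a new reading comes with each control period).
- grab_frame(name): name is "side" or "top"; returns a dict with "pixels" (384x512x3 uint8, blue, green, red), "range_z" (384x512 float32, m along the optical axis (not along the pixel's ray), 0 where there is no reading), "fx", "fy", "cx", "cy" (pixels), "dist" ([k1, k2, p1, p2, k3] as OpenCV has them; the pictures are not rectified), "rvec" (rotation vector, rad) and "tvec" (3), from world to camera coordinates, as OpenCV has them. Camera axes: x right, y down, z forward; pixel columns grow to the right and rows downward; lengths in m; the calibration is good to about 2 mm. A picture is of the moment at which its call begins.
- job_done(): hands the job in; it is judged then, once.
The state is a dict: "time": time; "joint_pos": joint angles; "joint_vel": joint speeds; "joint_efforts": joint torques, N m; "tool_pos": TCP position; "tool_rot": TCP orientation; "contact_force": force on the tool from outside, world axes, zero at the start; "ft_torque": the same for the moment, N m; "gripper_width": opening from 0.0 (shut) to 1.0 (fully open); "grasp_force": force on a finger pad.
Only numpy, scipy, OpenCV 4.12 (cv2) and the standard library are available. Lean on these libraries where they do the work, as an engineer would, in place of code of your own. Each camera call takes 0.05 s, during which the arm holds its last target. There are 200 camera calls.

## Working session

There is one attempt and no reset: what is moved stays moved. The work goes in short steps, Python scripts to look and compute and a tool call to move; the robot and the scene stay as the last step left them, time stands still between calls to the robot, and variables do not carry over. Pictures are saved under pics/ and viewed, at most 10 in all, crops included, and the job is handed in when it is done.

Besides the shell and the picture viewer there is one more tool, called as a command line: name --argument value ..., lists and objects as JSON in quotes. send_rows: Moves the arm, as the interface text tells. Its arguments: {"type":"object","properties":{"steps":{"type":"array","items":{"type":"object","properties":{"translation":{"type":"array","items":{"type":"number"}},"delta_rot":{"type":"array","items":{"type":"number"}},"jaw":{"type":"number"}}}}},"required":["steps"]}

```bash
mkdir -p pics; ls; python3 - <<'E'
from plant import *
import cv2,numpy as np
print(state())
ims=[]
for n in("top","side"):
    f=grab_frame(n); cv2.imwrite(f"pics/{n}0.png",f["pixels"]); np.savez(f"{n}0.npz",**f)
    print(n,f["fx"],f["cx"],f["dist"],f["rvec"],f["tvec"],(f["range_z"]>0).mean())
E
```

```text
pics
{'time': 0.0, 'joint_pos': array([ 1.22499934e+00,  5.33555804e-02,  1.61431811e+00,  4.25212591e-05,
        1.47603654e+00, -1.18984036e-01]), 'joint_vel': array([-0.0006765 ,  0.00190004,  0.000738  , -0.00020732,  0.00086237,
        0.00089219]), 'joint_efforts': array([ 9.83674181e-04, -3.93699217e+01, -3.70167661e+01, -2.14666863e-05,
        7.20098469e-03, -2.41951687e-05]), 'tool_pos': array([0.14031544, 0.60841677, 0.2440494 ]), 'tool_rot': array([-2.64438412e-04,  1.13165500e-01,  9.93575588e-01, -1.02545505e-03]), 'contact_force': array([-0.65204034,  0.08703102,  0.56311738]), 'ft_torque': array([ 0.00508389,  0.01830313, -0.00041798]), 'grasp_force': 0.0, 'gripper_width': 1.0018798430633993}
top 485.0211309283296 254.80743670978077 [-0.18337992  0.          0.          0.          0.        ] [ 2.17686576 -2.11829303  0.17364739] [0.0768581  0.60969292 1.20927252] 0.9959462483723959
side 419.97770492285264 252.67246616438248 [-0.1586725  0.         0.         0.         0.       ] [ 2.41010883 -0.29371683  0.10860544] [-0.54003413  0.23062015  1.22962679] 0.9962107340494791
```

View pics/top0.png

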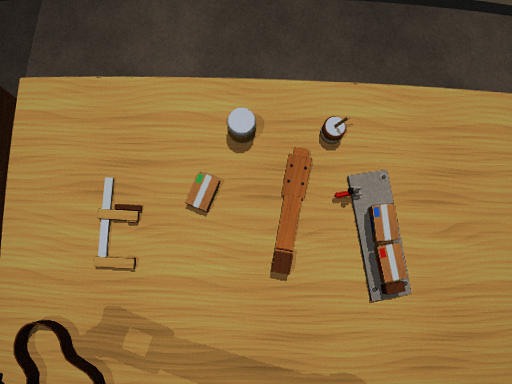

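View pics/side0.png

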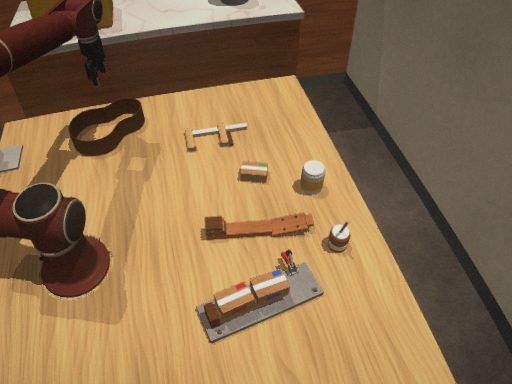

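The top view shows the green-label carton at about (203,192), the neck from its heel at (282,265) to its tip at (300,155), and the jig at (380,235). The blue carton is at (386,223) and the red at (391,264), with the stop at the bottom (392,287). The side view shows the same layout, with the arm clear of it.

```bash
cat > h.py <<'E'
import numpy as np, cv2
def cam(f):
    K=np.array([[float(f["fx"]),0,float(f["cx"])],[0,float(f["fy"]),float(f["cy"])],[0,0,1]])
    R=cv2.Rodrigues(np.array(f["rvec"],float))[0]; return K,np.array(f["dist"],float),R,np.array(f["tvec"],float).ravel()
def rays(f,uv):
    K,d,R,t=cam(f)
    n=cv2.undistortPoints(np.array(uv,float).reshape(-1,1,2),K,d).reshape(-1,2)
    return -R.T@t, np.c_[n,np.ones(len(n))]@R
def onplane(f,uv,z):
    c,r=rays(f,uv); return (c+r*((z-c[2])/r[:,2])[:,None])
def world(f):
    v,u=np.mgrid[:384,:512]; c,r=rays(f,np.c_[u.ravel(),v.ravel()])
    return (c+r*np.array(f["range_z"]).reshape(-1,1)).reshape(384,512,3)
def rect(p):
    """min-area rect of world xy points: centre, long, short, angle of the long side"""
    (x,y),(w,h),a=cv2.minAreaRect((p[:,:2]*1000).astype(np.float32)); a=np.radians(a)
    if h>w: w,h,a=h,w,a+np.pi/2
    a=(a+np.pi/2)%np.pi-np.pi/2
    return [round(float(q),1) for q in(x,y,w,h)]+[round(float(np.degrees(a)),2)]
def blob(f,m,z):
    """largest blob of a mask -> rect on plane z"""
    n,l,s,_=cv2.connectedComponentsWithStats(m.astype(np.uint8))
    k=1+np.argmax(s[1:,4]); c=max(cv2.findContours((l==k).astype(np.uint8),0,1)[0],key=len).reshape(-1,2)
    return rect(onplane(f,c,z)),int(s[k,4])
E
python3 - <<'E'
from h import *
for n in("top","side"):
    f=np.load(n+"0.npz"); W=world(f); x,y,z=W[...,0],W[...,1],W[...,2]
    print(n,"bench z",np.median(z[(z<.01)&(z>-.02)]))
    c=[onplane(f,[p],.0)[0].round(3) for p in ([(203,192),(290,210),(380,235)] if n=="top" else [(254,172),(255,227),(262,302)])]
    print(c)
    if n=="top":
        v,u=np.mgrid[:384,:512]
        box=lambda a,b,c,d:(u>a)&(u<b)&(v>c)&(v<d)
    else:
        box=lambda *a:np.ones_like(z,bool)
    if n=="top":
        J=box(330,420,160,310); print("jig",blob(f,J&(z>.012)&(z<.2),.018))
        print("cartons",blob(f,J&(z>.085)&(z<.1),.093))
        hsv=cv2.cvtColor(f["pixels"],cv2.COLOR_BGR2HSV)
        for nm,m in(("red",((hsv[...,0]<4)|(hsv[...,0]>175))&(hsv[...,1]>200)&(hsv[...,2]>120)),("blue",(abs(hsv[...,0].astype(int)-115)<15)&(hsv[...,1]>100))): print(nm,blob(f,J&m&(z>.08),.093))
        print("base",blob(f,box(170,235,160,225)&(z>.03)&(z<.05),.038))
        N=box(262,320,140,290); print("neck all",blob(f,N&(z>.012),.03))
        print("heel",blob(f,N&(z>.05)&(v>235),.058)); print("shaft",blob(f,N&(z>.014)&(z<.03)&(v>195)&(v<245),.022))
        print("tin",blob(f,box(220,265,100,150)&(z>.085)&(z<.1),.095),"jar",blob(f,box(315,350,110,150)&(z>.06)&(z<.075),.069))
        print("clamp",blob(f,box(80,150,170,280)&(z>.008),.02))
        t=J&(z>.06)&(z<.08)&(v>275);print("stop",blob(f,t,.069))
E
python3 -c "
import cv2;a=cv2.imread('pics/top0.png')[135:310,175:425];cv2.imwrite('pics/crop.png',cv2.resize(a,None,fx=3.2,fy=3.2,interpolation=cv2.INTER_CUBIC))"
```

```text
top bench z -1.7658542059040272e-05
[array([0.621, 0.233, 0.   ]), array([ 0.578, -0.002,  0.   ]), array([ 0.517, -0.247,  0.   ])]
jig ([514.1, -221.7, 343.5, 156.2, 12.8], 5190)
cartons ([443.4, -251.0, 91.2, 64.8, 12.26], 866)
red ([466.3, -227.3, 20.5, 11.9, 14.4], 41)
blue ([568.8, -213.0, 22.8, 13.0, 1.36], 50)
base ([618.5, 232.4, 91.1, 61.4, -20.81], 778)
neck all ([578.3, 1.1, 335.9, 62.5, -9.75], 2508)
heel ([439.2, 21.1, 55.2, 46.4, -8.74], 387)
shaft ([550.4, 3.5, 141.2, 52.3, -12.04], 878)
tin ([792.2, 134.3, 71.6, 69.4, -88.36], 586) jar ([791.7, -109.5, 60.2, 55.7, -18.36], 344)
clamp ([528.3, 454.4, 237.6, 116.5, -3.89], 1617)
stop ([378.9, -266.3, 53.3, 27.1, -81.84], 205)
side bench z 0.00032472196663846375
[array([0.622, 0.248, 0.   ]), array([0.567, 0.015, 0.   ]), array([ 0.523, -0.241,  0.   ])]
```

View pics/crop.png

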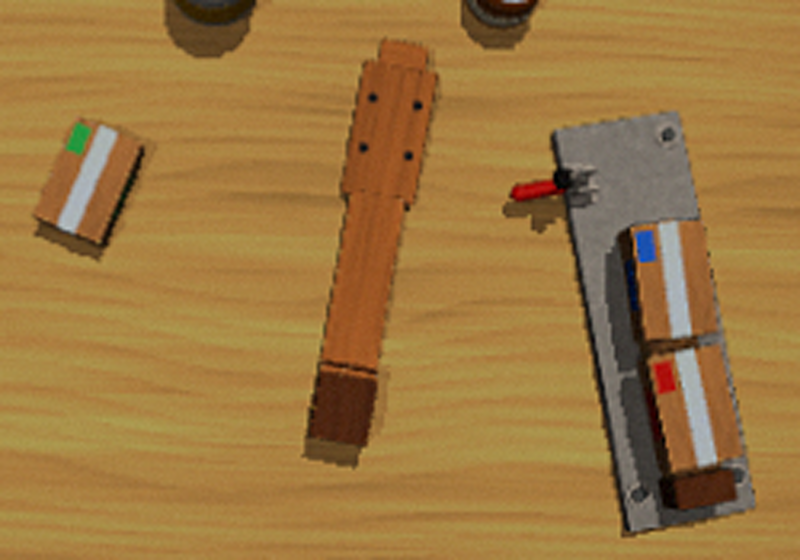

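The crop shows both cartons' labels at their far-left corners, like the base carton's. The neck's heel is towards the robot and so is the jig's stop, so only small yaw turns are needed.

```bash
cat >> h.py <<'E'
def fitbox(f,m,z,l,w,ref):
    return 0
E
sed -i '/def fitbox/,$d' h.py
python3 - <<'E'
from h import *
from scipy.spatial.transform import Rotation as Ro
f=np.load("top0.npz"); W=world(f); z=W[...,2]; v,u=np.mgrid[:384,:512]
J=(u>330)&(u<420)&(v>160)&(v<310)
m=J&(z>.085)&(z<.1); n,l,s,c=cv2.connectedComponentsWithStats(m.astype(np.uint8))
for k in range(1,n):
    if s[k,4]>200: print("carton",c[k].round(),s[k,4],blob(f,l==k,.093),rect(W[l==k]))
m=J&(z>.013)&(z<.023)&(u>345); p=W[m]; print("jigbase",rect(p),blob(f,m,.018))
# long left edge of the jig base: leftmost pixel per row
e=[(u[r][m[r]].min(),r) for r in range(185,292) if m[r].any()]
q=onplane(f,e,.018); vx,vy,_,_=cv2.fitLine(q[:,:2].astype(np.float32),cv2.DIST_HUBER,0,.001,.001).ravel(); print("edge ang",np.degrees(np.arctan(vy/vx)), q[0],q[-1])
N=(u>262)&(u<320)&(v>140)&(v<290)
h=N&(z>.045)&(v>235); hc=W[h].mean(0); print("heel",rect(W[h]),hc)
for nm,mm in(("shaft",N&(z>.017)&(z<.027)&(v>200)&(v<245)),("head",N&(z>.026)&(v<195))):
    p=W[mm][:,:2]; a=np.linalg.svd(p-p.mean(0))[2][0] if 0 else np.linalg.eigh(np.cov(p.T))[1][:,1]
    print(nm,p.mean(0),np.degrees(np.arctan(a[1]/a[0])),mm.sum())
    q=p-hc[:2]; print(" axis from heel",np.degrees(np.arctan2(*q.mean(0)[::-1])))
E
```

```text
carton [385. 222.] 859 ([542.5, -234.2, 91.7, 62.6, 7.74], 859) [542.8, -235.4, 91.8, 61.0, 7.37]
carton [392. 262.] 866 ([443.4, -251.0, 91.2, 64.8, 12.26], 866) [443.5, -251.7, 91.3, 62.9, 12.51]
jigbase [518.5, -240.8, 342.6, 113.7, 11.14] ([518.3, -239.5, 341.8, 111.6, 10.97], 2478)
edge ang 10.69055 [ 0.64791395 -0.16102399  0.018     ] [ 0.36759854 -0.2126404   0.018     ]
heel [443.4, 49.0, 104.6, 60.2, 84.35] [0.43914356 0.02308217 0.08614966]
shaft [0.5434444  0.00504526] -11.15023440324059 741
 axis from heel -9.811213671059749
head [ 0.69328174 -0.01645543] -22.533629954479498 639
 axis from heel -8.842912621709129
```

```bash
cat >> h.py <<'E'
from scipy.spatial.transform import Rotation as Ro
def go(s,*targets):
    """rows (cm, rad) from the present pose to (x,y,z mm, yaw deg of the tool-y normal, i.e. object's long axis)"""
    R=Ro.from_quat(np.array(s["tool_rot"])[[1,2,3,0]])
    print("t",round(s["time"],2),"tcp",(np.array(s["tool_pos"])*1000).round(1),"yaw",(np.degrees(np.arctan2(*-R.as_matrix()[1::-1,0]))).round(2),"F",np.array(s["contact_force"]).round(1),"w",round(s["gripper_width"],3),"g",round(s["grasp_force"],1),"j",np.round(s["joint_pos"],2))
    for x,y,z,a in targets:
        a=np.radians(a); G=np.array([[-np.cos(a),-np.sin(a),0],[-np.sin(a),np.cos(a),0],[0,0,-1.]]).T
        G=np.c_[[-np.cos(a),-np.sin(a),0],[-np.sin(a),np.cos(a),0],[0,0,-1.]]
        print((x,y,z),"->",(R.inv().apply(np.array([x,y,z])/1000-s["tool_pos"])*100).round(2),(R.inv()*Ro.from_matrix(G)).as_rotvec().round(3))
E
python3 - <<'E'
from plant import *
from h import *
go(state(),(300,380,240,-10),(542.5,-234.5,180,7.5),(542.5,-234.5,69,7.5))
E
```

```text
t 0.1 tcp [140.4 608.5 244.2] yaw -13.0 F [ 0.1 -0.5  0.5] w 0.999 g 0.0 j [ 1.22  0.05  1.61  0.    1.48 -0.12]
(300, 380, 240) -> [-20.69 -18.67   0.45] [-0.002 -0.    -0.052]
(542.5, -234.5, 180) -> [-58.14 -73.08   6.54] [-0.002 -0.001 -0.358]
(542.5, -234.5, 69) -> [-58.15 -73.06  17.64] [-0.002 -0.001 -0.358]
```

send_rows --steps '[{"translation": [-4,-3,0],"delta_rot": [0,0,-0.05],"jaw": 8.54},{"translation": [-8,-6,0],"delta_rot": [0,0,-0.1],"jaw": 8.54},{"translation": [-12,-9,0],"delta_rot": [0,0,-0.15],"jaw": 8.54},{"translation": [-16,-12.5,0],"delta_rot": [0,0,-0.2],"jaw": 8.54},{"translation": [-20,-16,0],"delta_rot": [0,0,-0.25],"jaw": 8.54},{"translation": [-24,-19.5,0],"delta_rot": [0,0,-0.3],"jaw": 8.54},{"translation": [-28,-23,0],"delta_rot": [0,0,-0.358],"jaw": 8.54},{"translation": [-31.5,-26.5,0],"delta_rot": [0,0,-0.358],"jaw": 8.54}]'

```text
time: 0.9
tool_pos: [0.382, 0.2882, 0.245]
tool_rot: [-0.0, -0.066, 0.998, -0.0]
contact_force: [1.1, 0.7, 1.3]
gripper_width: 0.998
grasp_force: 0.0
```

```bash
python3 - <<'E'
from plant import *
from h import *
go(state(),(542.5,-234.5,180,7.5))
E
```

```text
t 0.9 tcp [382.  288.2 245. ] yaw 7.59 F [1.1 0.7 1.3] w 0.998 g 0.0 j [ 0.49 -0.31  1.94 -0.    1.51 -1.21]
(542.5, -234.5, 180) -> [ -9.01 -53.94   6.5 ] [-0.    -0.     0.001]
```

send_rows --steps '[{"translation": [-1,-5,0],"delta_rot": [0,0,0],"jaw": 8.54},{"translation": [-2,-10,0],"delta_rot": [0,0,0],"jaw": 8.54},{"translation": [-3,-14.9,0],"delta_rot": [0,0,0],"jaw": 8.54},{"translation": [-4,-19.8,0],"delta_rot": [0,0,0],"jaw": 8.54},{"translation": [-5,-24.7,0],"delta_rot": [0,0,0],"jaw": 8.54},{"translation": [-6,-29.6,0],"delta_rot": [0,0,0],"jaw": 8.54},{"translation": [-7,-34.5,0],"delta_rot": [0,0,0],"jaw": 8.54},{"translation": [-8,-39.4,0],"delta_rot": [0,0,0],"jaw": 8.54}]'

```text
time: 1.7
tool_pos: [0.5115, -0.0902, 0.245]
tool_rot: [-0.0, -0.065, 0.998, 0.0]
contact_force: [1.0, 0.8, 0.6]
gripper_width: 1.0
grasp_force: 0.0
```

send_rows --steps '[{"translation": [-0.2,-4,1],"delta_rot": [0,0,0],"jaw": 8.54},{"translation": [-0.4,-8,2],"delta_rot": [0,0,0],"jaw": 8.54},{"translation": [-0.5,-11,3],"delta_rot": [0,0,0],"jaw": 8.54},{"translation": [-0.5,-13.7,4],"delta_rot": [0,0,0],"jaw": 8.54},{"translation": [-0.5,-13.7,5],"delta_rot": [0,0,0],"jaw": 8.54},{"translation": [-0.5,-13.7,6],"delta_rot": [0,0,0],"jaw": 8.54},{"translation": [-0.5,-13.7,6.5],"delta_rot": [0,0,0],"jaw": 8.54},{"translation": [-0.5,-13.7,6.5],"delta_rot": [0,0,0],"jaw": 8.54}]'

```text
time: 2.5
tool_pos: [0.5338, -0.2219, 0.1791]
tool_rot: [-0.001, -0.066, 0.998, 0.001]
contact_force: [0.3, 0.1, -1.1]
gripper_width: 0.996
grasp_force: 0.0
```

```bash
python3 - <<'E'
from plant import *
from h import *
s=state()
go(s,(542.5,-234.5,69,7.5))
f=grab_frame("side"); cv2.imwrite("pics/s1.png",cv2.resize(f["pixels"][180:350,180:340],None,fx=3,fy=3))
E
```

```text
t 2.5 tcp [ 533.8 -221.9  179.1] yaw 7.6 F [ 0.3  0.1 -1.1] w 0.996 g 0.0 j [-0.52 -0.01  1.79  0.    1.36 -2.23]
(542.5, -234.5, 69) -> [-0.71 -1.38 11.  ] [ 0.001 -0.002  0.002]
```

View pics/s1.png

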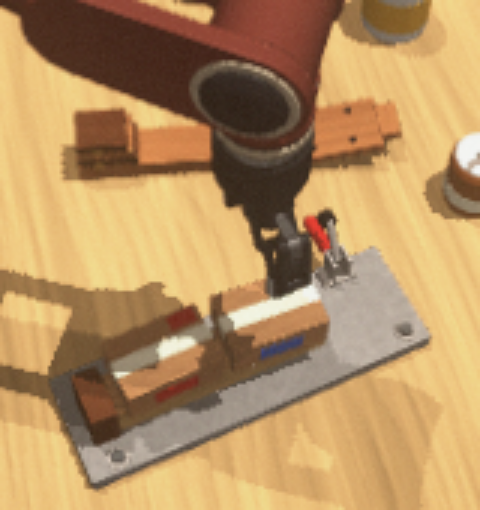

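The side view shows the gripper above the blue carton, with the toggle clamp clear of it.

send_rows --steps '[{"translation": [-0.7,-1.4,1],"delta_rot": [0,0,0],"jaw": 8.54},{"translation": [-0.7,-1.4,2.5],"delta_rot": [0,0,0],"jaw": 8.54},{"translation": [-0.7,-1.4,4.5],"delta_rot": [0,0,0],"jaw": 8.54},{"translation": [-0.7,-1.4,6.5],"delta_rot": [0,0,0],"jaw": 8.54},{"translation": [-0.7,-1.4,8.5],"delta_rot": [0,0,0],"jaw": 8.54},{"translation": [-0.7,-1.4,10],"delta_rot": [0,0,0],"jaw": 8.54},{"translation": [-0.7,-1.4,10.8],"delta_rot": [0,0,0],"jaw": 8.54},{"translation": [-0.7,-1.4,10.8],"delta_rot": [0,0,0],"jaw": 8.54}]'

```text
time: 3.35
tool_pos: [0.5423, -0.2355, 0.0709]
tool_rot: [-0.001, -0.066, 0.998, 0.001]
contact_force: [-0.1, -0.1, 0.4]
gripper_width: 0.999
grasp_force: 0.0
```

send_rows --steps '[{"translation": [0,0,0],"delta_rot": [0,0,0],"jaw": 7.5},{"translation": [0,0,0],"delta_rot": [0,0,0],"jaw": 6.8},{"translation": [0,0,0],"delta_rot": [0,0,0],"jaw": 6.4},{"translation": [0,0,0],"delta_rot": [0,0,0],"jaw": 6.0},{"translation": [0,0,0],"delta_rot": [0,0,0],"jaw": 5.5},{"translation": [0,0,0],"delta_rot": [0,0,0],"jaw": 5},{"translation": [0,0,0],"delta_rot": [0,0,0],"jaw": 5},{"translation": [0,0,0],"delta_rot": [0,0,0],"jaw": 5}]'

```text
time: 4.15
tool_pos: [0.5438, -0.2366, 0.0734]
tool_rot: [0.001, -0.066, 0.998, -0.0]
contact_force: [-0.9, -0.0, 5.2]
gripper_width: 0.691
grasp_force: 66.3
```

```bash
python3 - <<'E'
from plant import *
from h import *
go(state(),(542.5,-234.5,200,7.5),(618.5,232.5,200,-20.8))
E
```

```text
t 4.15 tcp [ 543.8 -236.6   73.4] yaw 7.52 F [-0.9 -0.   5.2] w 0.691 g 66.3 j [-0.54  0.14  1.82  0.    1.18 -2.24]
(542.5, -234.5, 200) -> [  0.09   0.22 -12.66] [-0.001  0.001  0.   ]
(618.5, 232.5, 200) -> [-13.56  45.52 -12.68] [-0.001  0.002  0.494]
```

send_rows --steps '[{"translation": [0,0,-1],"delta_rot": [0,0,0],"jaw": 5},{"translation": [0,0,-2.5],"delta_rot": [0,0,0],"jaw": 5},{"translation": [0,0,-4.5],"delta_rot": [0,0,0],"jaw": 5},{"translation": [0,0,-6.5],"delta_rot": [0,0,0],"jaw": 5},{"translation": [0,1,-8.5],"delta_rot": [0,0,0],"jaw": 5},{"translation": [-0.6,3,-10],"delta_rot": [0,0,0.03],"jaw": 5},{"translation": [-1.5,6,-10],"delta_rot": [0,0,0.06],"jaw": 5},{"translation": [-2.5,9,-10],"delta_rot": [0,0,0.1],"jaw": 5}]'

```text
time: 4.95
tool_pos: [0.5565, -0.1433, 0.1741]
tool_rot: [0.001, -0.014, 1.0, -0.0]
contact_force: [0.0, 0.3, -0.9]
gripper_width: 0.694
grasp_force: 65.6
```

```bash
python3 - <<'E'
from plant import *
from h import *
go(state(),(618.5,232.5,170,-20.8))
E
```

```text
t 4.95 tcp [ 556.5 -143.3  174.1] yaw 1.63 F [ 0.   0.3 -0.9] w 0.694 g 65.6 j [-0.38 -0.01  1.8  -0.    1.35 -1.98]
(618.5, 232.5, 170) -> [-7.27 37.39  0.39] [-0.001  0.002  0.392]
```

send_rows --steps '[{"translation": [-0.7,4,0],"delta_rot": [0,0,0.05],"jaw": 5},{"translation": [-1.5,8,0],"delta_rot": [0,0,0.1],"jaw": 5},{"translation": [-2.4,12.5,0],"delta_rot": [0,0,0.15],"jaw": 5},{"translation": [-3.3,17,0],"delta_rot": [0,0,0.2],"jaw": 5},{"translation": [-4.2,21.5,0],"delta_rot": [0,0,0.25],"jaw": 5},{"translation": [-5.1,26,0],"delta_rot": [0,0,0.3],"jaw": 5},{"translation": [-6,30,0],"delta_rot": [0,0,0.35],"jaw": 5},{"translation": [-6.6,33.5,0],"delta_rot": [0,0,0.385],"jaw": 5}]'

```text
time: 5.75
tool_pos: [0.6117, 0.1953, 0.173]
tool_rot: [0.0, 0.176, 0.984, 0.0]
contact_force: [0.4, 0.6, -1.5]
gripper_width: 0.693
grasp_force: 65.6
```

```bash
python3 - <<'E'
from plant import *
from h import *
go(state(),(618.5,232.5,140,-20.8))
E
```

```text
t 5.75 tcp [611.7 195.3 173. ] yaw -20.31 F [ 0.4  0.6 -1.5] w 0.693 g 65.6 j [ 0.19  0.14  1.64  0.    1.36 -1.02]
(618.5, 232.5, 140) -> [0.66 3.72 3.3 ] [0.    0.    0.008]
```

send_rows --steps '[{"translation": [0.3,1.5,0.5],"delta_rot": [0,0,0],"jaw": 5},{"translation": [0.6,2.6,1.5],"delta_rot": [0,0,0],"jaw": 5},{"translation": [0.7,3.3,2.5],"delta_rot": [0,0,0],"jaw": 5},{"translation": [0.7,3.3,3.3],"delta_rot": [0,0,0],"jaw": 5},{"translation": [0.7,3.3,3.3],"delta_rot": [0,0,0],"jaw": 5},{"translation": [0.7,3.3,3.3],"delta_rot": [0,0,0],"jaw": 5},{"translation": [0.7,3.3,3.3],"delta_rot": [0,0,0],"jaw": 5},{"translation": [0.7,3.3,3.3],"delta_rot": [0,0,0],"jaw": 5}]'

```text
time: 6.55
tool_pos: [0.617, 0.226, 0.1401]
tool_rot: [0.001, 0.176, 0.984, 0.0]
contact_force: [-0.6, -0.0, -1.3]
gripper_width: 0.692
grasp_force: 65.6
```

```bash
python3 - <<'E'
from plant import *
from h import *
s=state()
go(s,(618.5,232.5,76,-20.8))
for n in("top","side"):
    f=grab_frame(n); np.savez(n+"1.npz",**f)
    c=(210,200) if n=="top" else (254,165)
    a=f["pixels"][c[1]-50:c[1]+50,c[0]-65:c[0]+65]; cv2.imwrite(f"pics/{n}1.png",cv2.resize(a,None,fx=3,fy=3))
a=cv2.imread("pics/top1.png");b=cv2.imread("pics/side1.png");cv2.imwrite("pics/ts1.png",np.hstack([a,b]))
f=np.load("top1.npz");W=world(f);z=W[...,2];x=W[...,0];y=W[...,1]
m=(abs(x-.6185)<.09)&(abs(y-.2325)<.09)
print(np.histogram(z[m],bins=np.arange(0,.2,.008)))
E
```

```text
t 6.55 tcp [617.  226.  140.1] yaw -20.31 F [-0.6 -0.  -1.3] w 0.692 g 65.6 j [ 0.24  0.21  1.62 -0.    1.31 -0.98]
(618.5, 232.5, 76) -> [0.09 0.65 6.41] [0.001 0.001 0.009]
(array([514,   5,   5,   5,  35,   9,   0,   0,   0,   0,   0,   0,   0,
         0,   0,   6,   5,  10,   7, 154, 104,   2,   8,   5]), array([0.   , 0.008, 0.016, 0.024, 0.032, 0.04 , 0.048, 0.056, 0.064,
       0.072, 0.08 , 0.088, 0.096, 0.104, 0.112, 0.12 , 0.128, 0.136,
       0.144, 0.152, 0.16 , 0.168, 0.176, 0.184, 0.192]))
```

View pics/ts1.png

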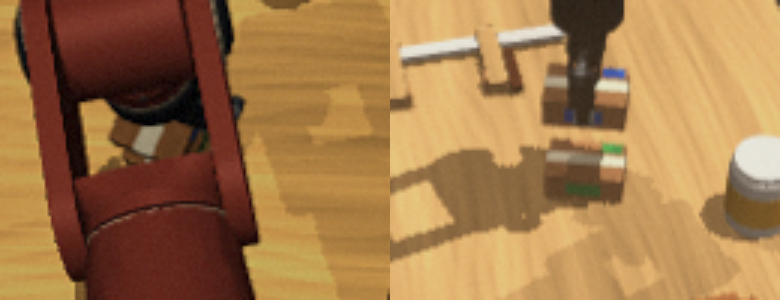

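The held blue carton is level above the base one in the side view; the arm hides it from the top view. I'll measure both cartons' top faces in the side view.

```bash
cat >> h.py <<'E'
def top_face(f,zt,xy,tol=.006,rad=.075):
    W=world(f); m=(abs(W[...,2]-zt)<tol)&(np.hypot(W[...,0]-xy[0],W[...,1]-xy[1])<rad)
    p=W[m]; r=rect(p); return r, blob(f,m,zt), len(p), p
E
python3 - <<'E'
from h import *
f0=np.load("side0.npz"); f=np.load("side1.npz")
for nm,g,zt,xy in(("base0",f0,.038,(.6185,.2325)),("red0",f0,.093,(.4434,-.2513)),("base1",f,.038,(.6185,.2325)),("blue",f,.1597,(.617,.226))):
    r=top_face(g,zt,xy); print(nm,r[:3],np.median(r[3][:,2]).round(4))
E
```

```text
base0 ([617.3, 231.0, 90.9, 66.2, -20.11], ([616.4, 227.9, 90.7, 66.5, -20.65], 347), 348) 0.0375
red0 ([458.0, -248.5, 119.7, 62.7, 12.5], ([442.8, -252.6, 89.8, 63.0, 13.25], 747), 893) 0.0934
base1 ([617.6, 231.6, 90.0, 66.6, -21.08], ([616.0, 227.5, 90.2, 67.5, -20.65], 349), 349) 0.0375
blue ([614.2, 220.0, 91.0, 78.0, -18.31], ([640.4, 210.8, 69.3, 35.6, 70.88], 144), 259) 0.1593
```

send_rows --steps '[{"translation": [0.1,0.65,1],"delta_rot": [0,0,0.008],"jaw": 5},{"translation": [0.1,0.65,2.5],"delta_rot": [0,0,0.008],"jaw": 5},{"translation": [0.1,0.65,4],"delta_rot": [0,0,0.008],"jaw": 5},{"translation": [0.1,0.65,5.2],"delta_rot": [0,0,0.008],"jaw": 5},{"translation": [0.1,0.65,6.2],"delta_rot": [0,0,0.008],"jaw": 5},{"translation": [0.1,0.65,7],"delta_rot": [0,0,0.008],"jaw": 5},{"translation": [0.1,0.65,7.6],"delta_rot": [0,0,0.008],"jaw": 5},{"translation": [0.1,0.65,7.6],"delta_rot": [0,0,0.008],"jaw": 5}]'

```text
time: 7.45
tool_pos: [0.6174, 0.2328, 0.0622]
tool_rot: [-0.001, 0.18, 0.984, -0.0]
contact_force: [0.1, -0.1, -1.8]
gripper_width: 0.693
grasp_force: 65.6
```

```bash
python3 - <<'E'
from plant import *
from h import *
go(state(),(618.5,232.5,56.6,-20.8))
E
```

```text
t 7.45 tcp [617.4 232.8  62.2] yaw -20.73 F [ 0.1 -0.1 -1.8] w 0.693 g 65.6 j [ 0.25  0.3   1.65 -0.    1.19 -0.96]
(618.5, 232.5, 56.6) -> [-0.12  0.01  0.56] [-0.001 -0.001  0.001]
```

send_rows --steps '[{"translation": [-0.1,0,0.1],"delta_rot": [0,0,0],"jaw": 5},{"translation": [-0.1,0,0.2],"delta_rot": [0,0,0],"jaw": 5},{"translation": [-0.1,0,0.3],"delta_rot": [0,0,0],"jaw": 5},{"translation": [-0.1,0,0.4],"delta_rot": [0,0,0],"jaw": 5},{"translation": [-0.1,0,0.5],"delta_rot": [0,0,0],"jaw": 5},{"translation": [-0.1,0,0.55],"delta_rot": [0,0,0],"jaw": 5},{"translation": [-0.1,0,0.55],"delta_rot": [0,0,0],"jaw": 5},{"translation": [-0.1,0,0.55],"delta_rot": [0,0,0],"jaw": 5}]'

```text
time: 8.25
tool_pos: [0.6188, 0.2326, 0.0578]
tool_rot: [-0.0, 0.18, 0.984, -0.0]
contact_force: [-0.4, -0.1, -1.4]
gripper_width: 0.689
grasp_force: 65.6
```

send_rows --steps '[{"translation": [0,0,0.05],"delta_rot": [0,0,0],"jaw": 5},{"translation": [0,0,0.1],"delta_rot": [0,0,0],"jaw": 5},{"translation": [0,0,0.15],"delta_rot": [0,0,0],"jaw": 5},{"translation": [0,0,0.15],"delta_rot": [0,0,0],"jaw": 5},{"translation": [0,0,0.15],"delta_rot": [0,0,0],"jaw": 5},{"translation": [0,0,0.15],"delta_rot": [0,0,0],"jaw": 5},{"translation": [0,0,0.15],"delta_rot": [0,0,0],"jaw": 5},{"translation": [0,0,0.15],"delta_rot": [0,0,0],"jaw": 5}]'

```text
time: 9.05
tool_pos: [0.6189, 0.2326, 0.0565]
tool_rot: [0.0, 0.18, 0.984, 0.0]
contact_force: [-1.1, 0.2, 0.4]
gripper_width: 0.692
grasp_force: 65.8
```

send_rows --steps '[{"translation": [0,0,0],"delta_rot": [0,0,0],"jaw": 6.2},{"translation": [0,0,0],"delta_rot": [0,0,0],"jaw": 7},{"translation": [0,0,0],"delta_rot": [0,0,0],"jaw": 8},{"translation": [0,0,0],"delta_rot": [0,0,0],"jaw": 8.54},{"translation": [0,0,0],"delta_rot": [0,0,0],"jaw": 8.54},{"translation": [0,0,-1],"delta_rot": [0,0,0],"jaw": 8.54},{"translation": [0,0,-3],"delta_rot": [0,0,0],"jaw": 8.54},{"translation": [0,0,-6],"delta_rot": [0,0,0],"jaw": 8.54}]'

```text
time: 9.85
tool_pos: [0.6175, 0.2322, 0.1154]
tool_rot: [-0.002, 0.18, 0.984, -0.001]
contact_force: [0.0, -0.3, -0.6]
gripper_width: 1.004
grasp_force: 0.0
```

```bash
python3 - <<'E'
from plant import *
from h import *
go(state(),(443.4,-251.3,180,12.4))
E
```

```text
t 9.85 tcp [617.5 232.2 115.4] yaw -20.73 F [ 0.  -0.3 -0.6] w 1.004 g 0.0 j [ 0.25  0.24  1.63 -0.    1.28 -0.96]
(443.4, -251.3, 180) -> [ -0.82 -51.4   -6.35] [-0.001 -0.004 -0.578]
```

send_rows --steps '[{"translation": [0,0,-4],"delta_rot": [0,0,0],"jaw": 8.54},{"translation": [0,-2,-6.5],"delta_rot": [0,0,-0.05],"jaw": 8.54},{"translation": [0,-6,-6.5],"delta_rot": [0,0,-0.12],"jaw": 8.54},{"translation": [0,-11,-6.5],"delta_rot": [0,0,-0.2],"jaw": 8.54},{"translation": [-0.2,-16,-6.5],"delta_rot": [0,0,-0.28],"jaw": 8.54},{"translation": [-0.4,-21,-6.5],"delta_rot": [0,0,-0.36],"jaw": 8.54},{"translation": [-0.5,-26,-6.5],"delta_rot": [0,0,-0.44],"jaw": 8.54},{"translation": [-0.6,-31,-6.5],"delta_rot": [0,0,-0.52],"jaw": 8.54}]'

```text
time: 10.65
tool_pos: [0.514, -0.061, 0.1824]
tool_rot: [0.001, -0.081, 0.997, -0.0]
contact_force: [-0.1, 0.4, 0.0]
gripper_width: 0.995
grasp_force: 0.0
```

```bash
python3 - <<'E'
from plant import *
from h import *
go(state(),(443.4,-251.3,180,12.4))
f=grab_frame("top"); np.savez("top2.npz",**f)
g=grab_frame("side"); np.savez("side2.npz",**g)
for q,n in((f,"top"),(g,"side")):
    for nm,zt,xy in(("blue",.076,(.6185,.2325)),("base",.038,(.6185,.2325)),("red",.093,(.4434,-.2513))):
        try: r=top_face(q,zt,xy,rad=.065); print(n,nm,r[:3])
        except Exception as e: print(n,nm,"none")
go(state(),(443.4,-251.3,180,12.4))
E
```

```text
t 10.65 tcp [514.  -61.  182.4] yaw 9.28 F [-0.1  0.4  0. ] w 0.995 g 0.0 j [-0.26 -0.16  1.92 -0.    1.38 -1.99]
(443.4, -251.3, 180) -> [ 10.04 -17.64   0.24] [-0.001  0.002 -0.054]
top blue ([619.4, 232.7, 91.0, 58.6, -20.79], ([618.8, 232.5, 90.8, 58.8, -20.78], 797), 797)
top base ([600.2, 217.1, 102.5, 45.4, -51.99], ([613.9, 203.2, 76.5, 2.8, -20.79], 31), 42)
top red ([443.2, -252.2, 91.9, 62.8, 10.87], ([443.5, -251.5, 91.2, 63.8, 12.26], 843), 843)
side blue ([645.2, 220.8, 69.0, 32.1, 66.84], ([643.8, 216.7, 70.6, 31.6, 66.75], 122), 122)
side base ([645.2, 200.8, 49.2, 23.6, 26.14], ([634.6, 193.9, 30.8, 15.1, -26.85], 22), 24)
side red ([443.3, -252.3, 89.5, 61.1, 12.76], ([443.0, -253.2, 89.9, 64.0, 12.98], 752), 752)
t 10.75 tcp [513.4 -64.  182.3] yaw 8.75 F [0.  0.2 0.4] w 1.001 g 0.0 j [-0.27 -0.16  1.93 -0.    1.38 -1.99]
(443.4, -251.3, 180) -> [  9.77 -17.45   0.26] [-0.002  0.    -0.064]
```

send_rows --steps '[{"translation": [2,-4,0],"delta_rot": [0,0,-0.03],"jaw": 8.54},{"translation": [4.5,-8,0],"delta_rot": [0,0,-0.06],"jaw": 8.54},{"translation": [7,-12,0],"delta_rot": [0,0,-0.064],"jaw": 8.54},{"translation": [9,-15.5,0],"delta_rot": [0,0,-0.064],"jaw": 8.54},{"translation": [9.8,-17.4,1],"delta_rot": [0,0,-0.064],"jaw": 8.54},{"translation": [9.8,-17.4,2],"delta_rot": [0,0,-0.064],"jaw": 8.54},{"translation": [9.8,-17.4,3],"delta_rot": [0,0,-0.064],"jaw": 8.54},{"translation": [9.8,-17.4,3],"delta_rot": [0,0,-0.064],"jaw": 8.54}]'

```text
time: 11.55
tool_pos: [0.4448, -0.2447, 0.1492]
tool_rot: [-0.001, -0.112, 0.994, 0.002]
contact_force: [-0.1, -0.6, -0.8]
gripper_width: 0.997
grasp_force: 0.0
```

```bash
python3 - <<'E'
from plant import *
from h import *
go(state(),(443.4,-251.5,71,12.4))
E
```

```text
t 11.55 tcp [ 444.8 -244.7  149.2] yaw 12.8 F [-0.1 -0.6 -0.8] w 0.997 g 0.0 j [-0.65 -0.15  1.97  0.    1.32 -2.44]
(443.4, -251.5, 71) -> [ 0.27 -0.66  7.82] [ 0.003 -0.002  0.007]
```

send_rows --steps '[{"translation": [0.3,-0.6,0.5],"delta_rot": [0,0,0],"jaw": 8.54},{"translation": [0.3,-0.6,2],"delta_rot": [0,0,0],"jaw": 8.54},{"translation": [0.3,-0.6,4],"delta_rot": [0,0,0],"jaw": 8.54},{"translation": [0.3,-0.6,6],"delta_rot": [0,0,0],"jaw": 8.54},{"translation": [0.3,-0.6,7.2],"delta_rot": [0,0,0],"jaw": 8.54},{"translation": [0.3,-0.6,7.7],"delta_rot": [0,0,0],"jaw": 8.54},{"translation": [0.3,-0.6,7.7],"delta_rot": [0,0,0],"jaw": 8},{"translation": [0.3,-0.6,7.7],"delta_rot": [0,0,0],"jaw": 7.5}]'

```text
time: 12.35
tool_pos: [0.4443, -0.2535, 0.0751]
tool_rot: [0.0, -0.111, 0.994, -0.0]
contact_force: [0.2, 0.2, 0.0]
gripper_width: 0.877
grasp_force: 0.0
```

send_rows --steps '[{"translation": [0,0,0],"delta_rot": [0,0,0],"jaw": 6.8},{"translation": [0,0,0],"delta_rot": [0,0,0],"jaw": 6.4},{"translation": [0,0,0],"delta_rot": [0,0,0],"jaw": 6.0},{"translation": [0,0,0],"delta_rot": [0,0,0],"jaw": 5.5},{"translation": [0,0,0],"delta_rot": [0,0,0],"jaw": 5},{"translation": [0,0,0],"delta_rot": [0,0,0],"jaw": 5},{"translation": [0,0,0],"delta_rot": [0,0,0],"jaw": 5},{"translation": [0,0,0],"delta_rot": [0,0,0],"jaw": 5}]'

```text
time: 13.15
tool_pos: [0.4443, -0.2536, 0.0753]
tool_rot: [0.001, -0.111, 0.994, -0.001]
contact_force: [-0.7, 0.6, 5.7]
gripper_width: 0.688
grasp_force: 66.0
```

```bash
python3 - <<'E'
from plant import *
from h import *
go(state(),(618.7,232.5,200,-20.8))
E
```

```text
t 13.15 tcp [ 444.3 -253.6   75.3] yaw 12.73 F [-0.7  0.6  5.7] w 0.688 g 66.0 j [-0.66 -0.05  2.01  0.    1.17 -2.46]
(618.7, 232.5, 200) -> [-27.73  43.56 -12.5 ] [-0.001  0.001  0.585]
```

send_rows --steps '[{"translation": [0,0,-1],"delta_rot": [0,0,0],"jaw": 5},{"translation": [0,0,-2.5],"delta_rot": [0,0,0],"jaw": 5},{"translation": [0,0,-5],"delta_rot": [0,0,0],"jaw": 5},{"translation": [-0.5,1,-8],"delta_rot": [0,0,0],"jaw": 5},{"translation": [-2,3.5,-11],"delta_rot": [0,0,0.05],"jaw": 5},{"translation": [-4.5,7,-12.5],"delta_rot": [0,0,0.1],"jaw": 5},{"translation": [-7,11,-12.5],"delta_rot": [0,0,0.16],"jaw": 5},{"translation": [-9.5,15,-12.5],"delta_rot": [0,0,0.22],"jaw": 5}]'

```text
time: 13.95
tool_pos: [0.5042, -0.0846, 0.2015]
tool_rot: [0.002, 0.001, 1.0, -0.001]
contact_force: [0.4, -0.1, -1.8]
gripper_width: 0.69
grasp_force: 65.5
```

```bash
python3 - <<'E'
from plant import *
from h import *
go(state(),(619.2,232.3,200,-20.8))
E
```

```text
t 13.95 tcp [504.2 -84.6 201.5] yaw -0.07 F [ 0.4 -0.1 -1.8] w 0.69 g 65.5 j [-0.31 -0.2   1.92 -0.    1.41 -1.88]
(619.2, 232.3, 200) -> [-11.47  31.71   0.15] [-0.     0.003  0.362]
```

send_rows --steps '[{"translation": [-1.5,4,0],"delta_rot": [0,0,0.05],"jaw": 5},{"translation": [-3,8,0],"delta_rot": [0,0,0.1],"jaw": 5},{"translation": [-4.6,12.5,0],"delta_rot": [0,0,0.15],"jaw": 5},{"translation": [-6.2,17,0],"delta_rot": [0,0,0.2],"jaw": 5},{"translation": [-7.8,21.5,0],"delta_rot": [0,0,0.25],"jaw": 5},{"translation": [-9.3,26,0],"delta_rot": [0,0,0.3],"jaw": 5},{"translation": [-10.6,29.5,0],"delta_rot": [0,0,0.36],"jaw": 5},{"translation": [-11,31,0],"delta_rot": [0,0,0.36],"jaw": 5}]'

```text
time: 14.75
tool_pos: [0.6131, 0.2275, 0.2]
tool_rot: [0.0, 0.177, 0.984, 0.0]
contact_force: [-0.3, -0.6, -1.2]
gripper_width: 0.696
grasp_force: 65.4
```

```bash
python3 - <<'E'
from plant import *
from h import *
go(state(),(619.2,232.3,140,-20.8))
E
```

```text
t 14.75 tcp [613.1 227.5 200. ] yaw -20.36 F [-0.3 -0.6 -1.2] w 0.696 g 65.4 j [ 0.24  0.15  1.59  0.    1.41 -0.97]
(619.2, 232.3, 140) -> [-0.41  0.66  6.  ] [0.001 0.    0.008]
```

send_rows --steps '[{"translation": [-0.4,0.6,0.5],"delta_rot": [0,0,0.008],"jaw": 5},{"translation": [-0.4,0.6,2],"delta_rot": [0,0,0.008],"jaw": 5},{"translation": [-0.4,0.6,4],"delta_rot": [0,0,0.008],"jaw": 5},{"translation": [-0.4,0.6,6],"delta_rot": [0,0,0.008],"jaw": 5},{"translation": [-0.4,0.6,7.5],"delta_rot": [0,0,0.008],"jaw": 5},{"translation": [-0.4,0.6,8.8],"delta_rot": [0,0,0.008],"jaw": 5},{"translation": [-0.4,0.6,9.3],"delta_rot": [0,0,0.008],"jaw": 5},{"translation": [-0.4,0.6,9.3],"delta_rot": [0,0,0.008],"jaw": 5}]'

```text
time: 15.55
tool_pos: [0.618, 0.228, 0.1053]
tool_rot: [-0.001, 0.182, 0.983, -0.0]
contact_force: [-0.6, -0.6, -0.9]
gripper_width: 0.686
grasp_force: 65.4
```

```bash
python3 - <<'E'
from plant import *
from h import *
go(state(),(619.2,232.3,96,-20.8))
f=grab_frame("side");cv2.imwrite("pics/s3.png",cv2.resize(f["pixels"][110:200,190:330],None,fx=4,fy=4))
E
```

```text
t 15.55 tcp [618.  228.  105.3] yaw -20.98 F [-0.6 -0.6 -0.9] w 0.686 g 65.4 j [ 0.24  0.25  1.64 -0.    1.26 -0.96]
(619.2, 232.3, 96) -> [0.04 0.44 0.93] [-0.001 -0.001 -0.003]
```

View pics/s3.png

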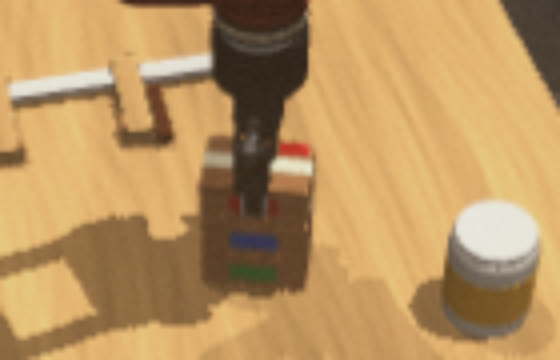

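The red carton hovers about 9 mm above the other two. Its ends are already in line with theirs, so I'll correct sideways by 4 mm and then lower it.

send_rows --steps '[{"translation": [0,0.2,0],"delta_rot": [0,0,0],"jaw": 5},{"translation": [0,0.43,0.1],"delta_rot": [0,0,0],"jaw": 5},{"translation": [0,0.43,0.3],"delta_rot": [0,0,0],"jaw": 5},{"translation": [0,0.43,0.5],"delta_rot": [0,0,0],"jaw": 5},{"translation": [0,0.43,0.7],"delta_rot": [0,0,0],"jaw": 5},{"translation": [0,0.43,0.75],"delta_rot": [0,0,0],"jaw": 5},{"translation": [0,0.43,0.8],"delta_rot": [0,0,0],"jaw": 5},{"translation": [0,0.43,0.8],"delta_rot": [0,0,0],"jaw": 5}]'

```text
time: 16.4
tool_pos: [0.62, 0.2325, 0.0981]
tool_rot: [-0.0, 0.182, 0.983, -0.0]
contact_force: [0.5, -0.3, -1.0]
gripper_width: 0.692
grasp_force: 65.4
```

```bash
python3 - <<'E'
from plant import *
from h import *
go(state(),(619.2,232.3,96,-20.8))
E
```

```text
t 16.4 tcp [620.  232.5  98.1] yaw -20.96 F [ 0.5 -0.3 -1. ] w 0.692 g 65.4 j [ 0.25  0.26  1.63 -0.    1.24 -0.96]
(619.2, 232.3, 96) -> [ 0.07 -0.05  0.21] [-0.    -0.    -0.003]
```

send_rows --steps '[{"translation": [0,0,0.05],"delta_rot": [0,0,0],"jaw": 5},{"translation": [0,0,0.1],"delta_rot": [0,0,0],"jaw": 5},{"translation": [0,0,0.15],"delta_rot": [0,0,0],"jaw": 5},{"translation": [0,0,0.2],"delta_rot": [0,0,0],"jaw": 5},{"translation": [0,0,0.25],"delta_rot": [0,0,0],"jaw": 5},{"translation": [0,0,0.25],"delta_rot": [0,0,0],"jaw": 5},{"translation": [0,0,0.25],"delta_rot": [0,0,0],"jaw": 5},{"translation": [0,0,0.25],"delta_rot": [0,0,0],"jaw": 5}]'

```text
time: 17.2
tool_pos: [0.6202, 0.2326, 0.0963]
tool_rot: [0.0, 0.182, 0.983, 0.0]
contact_force: [-1.2, 0.8, 3.1]
gripper_width: 0.694
grasp_force: 65.9
```

Contact is made at the expected height, so I'll release.

send_rows --steps '[{"translation": [0,0,0],"delta_rot": [0,0,0],"jaw": 6.2},{"translation": [0,0,0],"delta_rot": [0,0,0],"jaw": 7},{"translation": [0,0,0],"delta_rot": [0,0,0],"jaw": 8},{"translation": [0,0,0],"delta_rot": [0,0,0],"jaw": 8.54},{"translation": [0,0,0],"delta_rot": [0,0,0],"jaw": 8.54},{"translation": [0,0,-1],"delta_rot": [0,0,0],"jaw": 8.54},{"translation": [0,0,-3],"delta_rot": [0,0,0],"jaw": 8.54},{"translation": [0,0,-6],"delta_rot": [0,0,0],"jaw": 8.54}]'

```text
time: 18.0
tool_pos: [0.6189, 0.2323, 0.1549]
tool_rot: [-0.002, 0.182, 0.983, -0.001]
contact_force: [0.0, -0.1, -0.6]
gripper_width: 0.996
grasp_force: 0.0
```

```bash
python3 - <<'E'
from plant import *
from h import *
go(state(),(516,8.2,160,-9.5))
E
```

```text
t 18.0 tcp [618.9 232.3 154.9] yaw -20.96 F [ 0.  -0.1 -0.6] w 0.996 g 0.0 j [ 0.25  0.21  1.6  -0.    1.34 -0.96]
(516, 8.2, 160) -> [  1.59 -24.6   -0.45] [-0.002 -0.003 -0.2  ]
```

send_rows --steps '[{"translation": [0,0,-2.5],"delta_rot": [0,0,0],"jaw": 8.54},{"translation": [0.1,-2,-3],"delta_rot": [0,0,0],"jaw": 8.54},{"translation": [0.4,-6,-3],"delta_rot": [0,0,-0.05],"jaw": 8.54},{"translation": [0.8,-11,-3],"delta_rot": [0,0,-0.1],"jaw": 8.54},{"translation": [1.1,-16,-3],"delta_rot": [0,0,-0.15],"jaw": 8.54},{"translation": [1.4,-20.5,-2],"delta_rot": [0,0,-0.2],"jaw": 8.54},{"translation": [1.6,-24.2,-1],"delta_rot": [0,0,-0.2],"jaw": 8.54},{"translation": [1.6,-24.2,0],"delta_rot": [0,0,-0.2],"jaw": 8.54}]'

```text
time: 18.8
tool_pos: [0.5176, 0.0092, 0.1564]
tool_rot: [0.001, 0.085, 0.996, -0.001]
contact_force: [0.4, -0.1, -0.5]
gripper_width: 0.997
grasp_force: 0.0
```

```bash
python3 - <<'E'
from plant import *
from h import *
f=grab_frame("top"); np.savez("top4.npz",**f); r=top_face(f,.114,(.6185,.2325),rad=.07); print("red on top",r[:3])
g=grab_frame("side"); np.savez("side4.npz",**g); r=top_face(g,.114,(.6185,.2325),rad=.07); print("side",r[:3])
go(state(),(516,8.2,60,-9.5))
# neck axis from the first top picture: left/right contour mid-points by row, at the right heights
f=np.load("top0.npz"); im=f["pixels"]; W=world(f); z=W[...,2]; v,u=np.mgrid[:384,:512]
N=(u>262)&(u<320)&(v>140)&(v<290)&(z>.008)
def mids(r0,r1,zz):
    o=[]
    for r in range(r0,r1):
        c=u[r][N[r]&(abs(z[r]-zz)<.006)]
        if len(c)>6: o.append(onplane(f,[(c.min(),r),(c.max(),r)],zz)[:,:2].mean(0))
    return np.array(o)
h=mids(246,274,.058); s=mids(202,240,.022); 
print("heel mid",h.mean(0)*1000,"shaft mid",s.mean(0)*1000,"ang",np.degrees(np.arctan2(*(s.mean(0)-h.mean(0))[::-1])))
for p in(h,s): d=cv2.fitLine(p.astype(np.float32),cv2.DIST_HUBER,0,.001,.001).ravel();print(np.degrees(np.arctan(d[1]/d[0])),len(p))
hd=W[N&(z>.024)&(v<190)]; print("head mean",hd.mean(0)*1000)
E
```

```text
red on top ([620.7, 232.9, 91.9, 59.1, -21.07], ([620.1, 232.7, 91.0, 58.7, -21.11], 851), 851)
side ([636.1, 224.3, 66.5, 52.8, 69.36], ([635.8, 222.9, 65.2, 52.5, 68.14], 209), 209)
t 18.9 tcp [517.7  11.9 155. ] yaw -9.6 F [0.1 1.4 0.1] w 1.001 g 0.0 j [-0.12 -0.13  1.95  0.    1.33 -1.52]
(516, 8.2, 60) -> [ 0.1 -0.4  9.5] [ 0.    -0.002 -0.002]
heel mid [437.30667939  21.00347931] shaft mid [547.91324291   4.17896833] ang -8.649036915690946
-8.485558 22
-9.206124 38
head mean [689.89857401 -16.338374    55.36054135]
```

The column reads as straight: the red carton is within about 1.6 mm and 0.3° of the base. Next is the neck.

```bash
python3 - <<'E'
from plant import *
from h import *
go(state(),(516,9.2,40,-8.8))
E
```

```text
t 18.9 tcp [517.7  11.9 155. ] yaw -9.6 F [0.1 1.4 0.1] w 1.001 g 0.0 j [-0.12 -0.13  1.95  0.    1.33 -1.52]
(516, 9.2, 40) -> [ 0.11 -0.3  11.5 ] [ 0.    -0.002 -0.014]
```

send_rows --steps '[{"translation": [0.1,-0.3,1],"delta_rot": [0,0,-0.014],"jaw": 8.54},{"translation": [0.1,-0.3,3],"delta_rot": [0,0,-0.014],"jaw": 8.0},{"translation": [0.1,-0.3,5],"delta_rot": [0,0,-0.014],"jaw": 7.5},{"translation": [0.1,-0.3,7],"delta_rot": [0,0,-0.014],"jaw": 7.0},{"translation": [0.1,-0.3,9],"delta_rot": [0,0,-0.014],"jaw": 6.5},{"translation": [0.1,-0.3,10],"delta_rot": [0,0,-0.014],"jaw": 6.5},{"translation": [0.1,-0.3,10.5],"delta_rot": [0,0,-0.014],"jaw": 6.5},{"translation": [0.1,-0.3,10.5],"delta_rot": [0,0,-0.014],"jaw": 6.5}]'

```text
time: 19.7
tool_pos: [0.5172, 0.01, 0.0505]
tool_rot: [-0.0, 0.075, 0.997, 0.0]
contact_force: [1.0, 1.0, -0.1]
gripper_width: 0.762
grasp_force: 0.0
```

```bash
python3 - <<'E'
from plant import *
from h import *
go(state(),(516,9.2,20,-8.8))
f=grab_frame("side");cv2.imwrite("pics/s5.png",cv2.resize(f["pixels"][170:260,190:330],None,fx=5,fy=5))
go(state(),(516,9.2,20,-8.8))
E
```

```text
t 19.7 tcp [517.2  10.   50.5] yaw -8.64 F [ 1.   1.  -0.1] w 0.762 g 0.0 j [-0.12  0.01  2.01 -0.    1.13 -1.54]
(516, 9.2, 20) -> [ 0.1  -0.09  3.05] [-0.    -0.001  0.003]
t 19.75 tcp [517.7   9.8  51.3] yaw -8.66 F [ 0.3  1.5 -0.2] w 0.761 g 0.0 j [-0.12  0.    2.01  0.    1.13 -1.54]
(516, 9.2, 20) -> [ 0.16 -0.08  3.13] [0.    0.001 0.003]
```

View pics/s5.png

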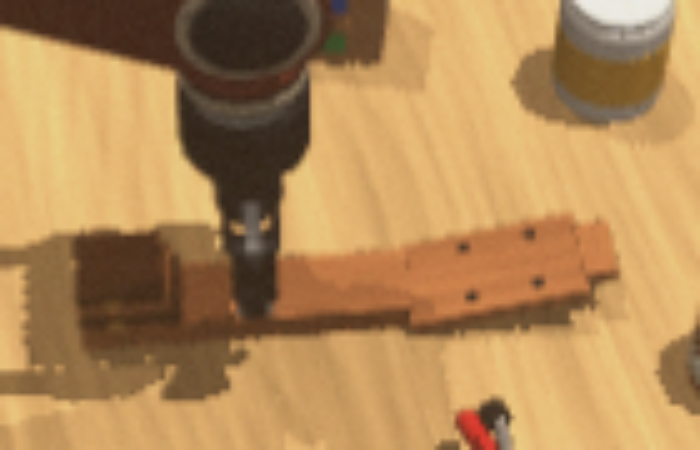

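The fingers straddle the shaft just past the heel, at about the balance point.

send_rows --steps '[{"translation": [0.1,-0.1,0.5],"delta_rot": [0,0,0],"jaw": 6.5},{"translation": [0.1,-0.1,1.2],"delta_rot": [0,0,0],"jaw": 6.5},{"translation": [0.1,-0.1,2],"delta_rot": [0,0,0],"jaw": 6.5},{"translation": [0.1,-0.1,2.6],"delta_rot": [0,0,0],"jaw": 6.5},{"translation": [0.1,-0.1,3],"delta_rot": [0,0,0],"jaw": 6.5},{"translation": [0.1,-0.1,3],"delta_rot": [0,0,0],"jaw": 5.8},{"translation": [0.1,-0.1,3],"delta_rot": [0,0,0],"jaw": 5.5},{"translation": [0.1,-0.1,3],"delta_rot": [0,0,0],"jaw": 5.3}]'

```text
time: 20.55
tool_pos: [0.5163, 0.0087, 0.0211]
tool_rot: [0.0, 0.076, 0.997, -0.0]
contact_force: [-0.4, -0.4, 0.2]
gripper_width: 0.625
grasp_force: 0.0
```

send_rows --steps '[{"translation": [0,0,0.1],"delta_rot": [0,0,0],"jaw": 5.2},{"translation": [0,0,0.2],"delta_rot": [0,0,0],"jaw": 5.2},{"translation": [0,0,0.3],"delta_rot": [0,0,0],"jaw": 5.2},{"translation": [0,0,0.4],"delta_rot": [0,0,0],"jaw": 5.2},{"translation": [0,0,0.4],"delta_rot": [0,0,0],"jaw": 5.2},{"translation": [0,0,0.4],"delta_rot": [0,0,0],"jaw": 5.2},{"translation": [0,0,0.4],"delta_rot": [0,0,0],"jaw": 5.2},{"translation": [0,0,0.4],"delta_rot": [0,0,0],"jaw": 5.2}]'

```text
time: 21.35
tool_pos: [0.516, 0.0087, 0.0169]
tool_rot: [0.0, 0.076, 0.997, 0.0]
contact_force: [1.7, 0.3, 0.2]
gripper_width: 0.609
grasp_force: 0.0
```

Still no bench contact, so I'll close on the shaft here.

send_rows --steps '[{"translation": [0,0,0],"delta_rot": [0,0,0],"jaw": 5.0},{"translation": [0,0,0],"delta_rot": [0,0,0],"jaw": 4.8},{"translation": [0,0,0],"delta_rot": [0,0,0],"jaw": 4.6},{"translation": [0,0,0],"delta_rot": [0,0,0],"jaw": 4.2},{"translation": [0,0,0],"delta_rot": [0,0,0],"jaw": 3.8},{"translation": [0,0,0],"delta_rot": [0,0,0],"jaw": 3.5},{"translation": [0,0,0],"delta_rot": [0,0,0],"jaw": 3.5},{"translation": [0,0,0],"delta_rot": [0,0,0],"jaw": 3.5}]'

```text
time: 22.15
tool_pos: [0.5162, 0.0086, 0.0172]
tool_rot: [0.0, 0.076, 0.997, -0.0]
contact_force: [-2.6, -1.7, 5.3]
gripper_width: 0.522
grasp_force: 63.1
```

```bash
python3 - <<'E'
from plant import *
from h import *
go(state(),(492.8,-244.9,150,10.9))
E
```

```text
t 22.15 tcp [516.2   8.6  17.2] yaw -8.69 F [-2.6 -1.7  5.3] w 0.522 g 63.1 j [-0.13  0.06  2.02 -0.    1.06 -1.55]
(492.8, -244.9, 150) -> [ -1.52 -25.41 -13.27] [-0.     0.    -0.342]
```

send_rows --steps '[{"translation": [0,0,-0.5],"delta_rot": [0,0,0],"jaw": 3.5},{"translation": [0,0,-1.5],"delta_rot": [0,0,0],"jaw": 3.5},{"translation": [0,0,-3],"delta_rot": [0,0,0],"jaw": 3.5},{"translation": [0,0,-5],"delta_rot": [0,0,0],"jaw": 3.5},{"translation": [0,0,-7],"delta_rot": [0,0,0],"jaw": 3.5},{"translation": [0,0,-9],"delta_rot": [0,0,0],"jaw": 3.5},{"translation": [0,0,-10.5],"delta_rot": [0,0,0],"jaw": 3.5},{"translation": [0,0,-11.5],"delta_rot": [0,0,0],"jaw": 3.5}]'

```text
time: 22.95
tool_pos: [0.5166, 0.0087, 0.134]
tool_rot: [0.001, 0.076, 0.997, -0.0]
contact_force: [0.1, -0.4, -3.5]
gripper_width: 0.523
grasp_force: 62.1
```

send_rows --steps '[{"translation": [0,0,-1],"delta_rot": [0,0,0],"jaw": 3.5},{"translation": [0,-0.5,-2],"delta_rot": [0,0,0],"jaw": 3.5},{"translation": [0,-1.5,-2.5],"delta_rot": [0,0,-0.02],"jaw": 3.5},{"translation": [-0.1,-3,-2.5],"delta_rot": [0,0,-0.04],"jaw": 3.5},{"translation": [-0.3,-5,-2.5],"delta_rot": [0,0,-0.07],"jaw": 3.5},{"translation": [-0.4,-7,-2.5],"delta_rot": [0,0,-0.1],"jaw": 3.5},{"translation": [-0.6,-9,-2.5],"delta_rot": [0,0,-0.13],"jaw": 3.5},{"translation": [-0.7,-11,-2.5],"delta_rot": [0,0,-0.16],"jaw": 3.5}]'

```text
time: 23.75
tool_pos: [0.5057, -0.1021, 0.1565]
tool_rot: [-0.001, -0.005, 1.0, 0.0]
contact_force: [0.8, -0.6, -3.3]
gripper_width: 0.526
grasp_force: 62.1
```

```bash
python3 - <<'E'
from plant import *
from h import *
go(state(),(492.8,-244.9,150,10.9))
E
```

```text
t 23.75 tcp [ 505.7 -102.1  156.5] yaw 0.54 F [ 0.8 -0.6 -3.3] w 0.526 g 62.1 j [-0.34 -0.14  1.95 -0.    1.33 -1.92]
(492.8, -244.9, 150) -> [  1.43 -14.27   0.65] [ 0.    -0.001 -0.181]
```

send_rows --steps '[{"translation": [0.2,-2,0],"delta_rot": [0,0,-0.03],"jaw": 3.5},{"translation": [0.4,-4,0],"delta_rot": [0,0,-0.06],"jaw": 3.5},{"translation": [0.6,-6,0],"delta_rot": [0,0,-0.09],"jaw": 3.5},{"translation": [0.8,-8,0],"delta_rot": [0,0,-0.12],"jaw": 3.5},{"translation": [1.0,-10,0],"delta_rot": [0,0,-0.15],"jaw": 3.5},{"translation": [1.2,-12,0],"delta_rot": [0,0,-0.17],"jaw": 3.5},{"translation": [1.4,-13.4,0],"delta_rot": [0,0,-0.18],"jaw": 3.5},{"translation": [1.4,-13.7,0],"delta_rot": [0,0,-0.18],"jaw": 3.5}]'

```text
time: 24.55
tool_pos: [0.4927, -0.2396, 0.1565]
tool_rot: [-0.001, -0.093, 0.996, 0.0]
contact_force: [0.6, -0.6, -2.9]
gripper_width: 0.522
grasp_force: 62.1
```

```bash
python3 - <<'E'
from plant import *
from h import *
go(state(),(492.8,-244.9,122,10.9))
E
```

```text
t 24.55 tcp [ 492.7 -239.6  156.5] yaw 10.66 F [ 0.6 -0.6 -2.9] w 0.522 g 62.1 j [-0.59 -0.06  1.88 -0.    1.33 -2.35]
(492.8, -244.9, 122) -> [ 0.09 -0.52  3.45] [ 0.    -0.001 -0.004]
```

send_rows --steps '[{"translation": [0.1,-0.2,0.3],"delta_rot": [0,0,0],"jaw": 3.5},{"translation": [0.1,-0.4,1],"delta_rot": [0,0,0],"jaw": 3.5},{"translation": [0.1,-0.5,1.8],"delta_rot": [0,0,0],"jaw": 3.5},{"translation": [0.1,-0.5,2.6],"delta_rot": [0,0,0],"jaw": 3.5},{"translation": [0.1,-0.5,3.2],"delta_rot": [0,0,0],"jaw": 3.5},{"translation": [0.1,-0.5,3.4],"delta_rot": [0,0,0],"jaw": 3.5},{"translation": [0.1,-0.5,3.4],"delta_rot": [0,0,0],"jaw": 3.5},{"translation": [0.1,-0.5,3.4],"delta_rot": [0,0,0],"jaw": 3.5}]'

```text
time: 25.35
tool_pos: [0.4935, -0.2434, 0.1231]
tool_rot: [0.0, -0.094, 0.996, -0.0]
contact_force: [-0.8, -1.6, -4.3]
gripper_width: 0.524
grasp_force: 62.1
```

```bash
python3 - <<'E'
from plant import *
from h import *
go(state(),(492.8,-244.9,122,10.9))
fs={n:grab_frame(n) for n in("top","side")}
f=fs["top"]; np.savez("top6.npz",**f); np.savez("side6.npz",**fs["side"])
a=cv2.resize(f["pixels"][135:310,300:440],None,fx=3,fy=3); b=cv2.resize(fs["side"]["pixels"][200:350,190:340],(350,525)) 
cv2.imwrite("pics/fin.png",np.hstack([a[:525],cv2.resize(b,(380,525))[:, :380]]))
o=np.array([.592,-.2258]); A=np.radians(10.9); ex=np.array([np.cos(A),np.sin(A)]); ey=np.array([-ex[1],ex[0]])
for n,f in fs.items():
    W=world(f); P=W[...,:2]-o; X,Y,Z=P@ex,P@ey,W[...,2]; near=(abs(Y)<.06)&(X>-.26)&(X<.18)
    hsv=cv2.cvtColor(f["pixels"],cv2.COLOR_BGR2HSV); wood=(hsv[...,0]<15)&(hsv[...,1]>90)
    for nm,m in(("heel top",near&(X<-.14)&(Z>.155)&(Z<.17)),("head",near&(X>0)&(Z>.105)&(Z<.16)),("shaft",near&wood&(X>-.06)&(X<-.01)&(Z>.12)&(Z<.135)),("shaft hi",near&(X>-.14)&(X<-.125)&(Z>.115)&(Z<.137)),("headstock tip",near&(X>.1)&(Z>.11)&(Z<.16))):
        if m.sum()>5: print(n,nm,m.sum(),"X",(np.percentile(X[m],[1,99])*1000).round(1),"Y",(np.percentile(Y[m],[1,99])*1000).round(1),"Z",(np.percentile(Z[m],[5,50,95])*1000).round(1), "axis", (np.degrees(np.arctan(np.polyfit(X[m],Y[m],1)[0]))).round(2))
E
```

```text
t 25.35 tcp [ 493.5 -243.4  123.1] yaw 10.79 F [-0.8 -1.6 -4.3] w 0.524 g 62.1 j [-0.59 -0.02  1.9  -0.    1.26 -2.35]
(492.8, -244.9, 122) -> [ 0.1  -0.14  0.11] [-0.     0.    -0.002]
top heel top 24 X [-165.4 -150.7] Y [-22.5  -4.4] Z [157.6 163.6 167.6] axis 32.98
top head 1241 X [  1.6 124.2] Y [-28.8  32.4] Z [121.3 134.  146.1] axis -0.01
top shaft 377 X [-59.2 -10.5] Y [-21.2  24.4] Z [124.  128.1 131.2] axis -1.35
top headstock tip 201 X [100.5 126.1] Y [-27.1  31.5] Z [139.1 144.8 149.5] axis -0.24
side heel top 378 X [-203.7 -154. ] Y [-21.   24.7] Z [159.1 163.8 166.8] axis 1.96
side head 1061 X [  2.6 124.8] Y [-30.9  31.5] Z [122.  134.  146.5] axis 0.74
side shaft 319 X [-59.5 -10.4] Y [-22.6  23.2] Z [124.  128.  131.3] axis -0.66
side shaft hi 108 X [-139.8 -125.3] Y [-20.7  23. ] Z [119.6 127.5 130.9] axis -4.46
side headstock tip 173 X [100.4 128.1] Y [-29.6  29.6] Z [138.9 144.9 149. ] axis 3.58
```

View pics/fin.png

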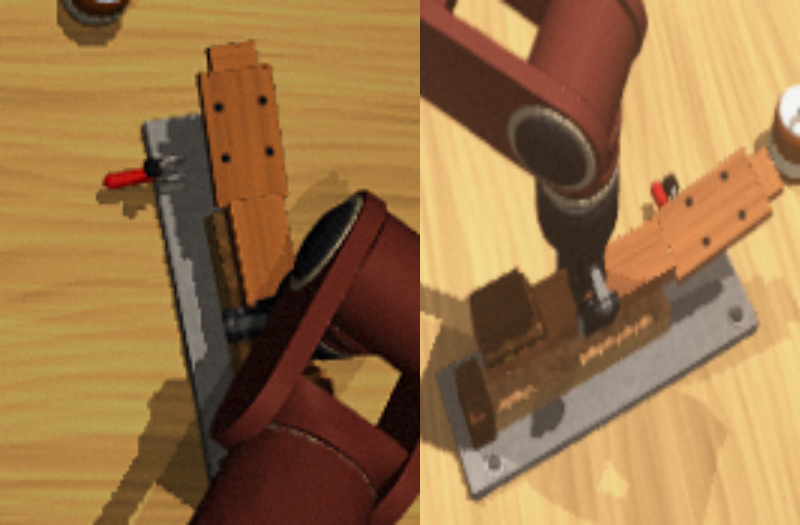

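The neck is held level and in line over the rail, with its heel at the stop end (heel top at jig x -204 to -154, flat face at z of about 106 mm). One small trim, then settle.

send_rows --steps '[{"translation": [0,-0.05,0],"delta_rot": [0,0,0],"jaw": 3.5},{"translation": [0,-0.1,0.05],"delta_rot": [0,0,0],"jaw": 3.5},{"translation": [0,-0.15,0.1],"delta_rot": [0,0,0],"jaw": 3.5},{"translation": [0,-0.15,0.1],"delta_rot": [0,0,0],"jaw": 3.5},{"translation": [0,-0.15,0.1],"delta_rot": [0,0,0],"jaw": 3.5},{"translation": [0,-0.15,0.1],"delta_rot": [0,0,0],"jaw": 3.5},{"translation": [0,-0.15,0.1],"delta_rot": [0,0,0],"jaw": 3.5},{"translation": [0,-0.15,0.1],"delta_rot": [0,0,0],"jaw": 3.5}]'

```text
time: 26.25
tool_pos: [0.4936, -0.2448, 0.1218]
tool_rot: [0.0, -0.094, 0.996, -0.0]
contact_force: [0.9, -0.3, -3.8]
gripper_width: 0.524
grasp_force: 62.1
```

```bash
python3 - <<'E'
from plant import *
from h import *
go(state())
f=grab_frame("top"); print("column",top_face(f,.114,(.6185,.2325),rad=.07)[1])
print(job_done())
E
```

```text
t 26.25 tcp [ 493.6 -244.8  121.8] yaw 10.78 F [ 0.9 -0.3 -3.8] w 0.524 g 62.1 j [-0.6  -0.01  1.89  0.    1.26 -2.35]
column ([619.9, 232.8, 91.4, 58.7, -21.11], 854)
the job is handed in; nothing more can be done
None
```

I handed the job in at about 26 s: the three cartons stand in one column, aligned to about 1.5 mm by camera, and the arm is holding the neck level about 5 cm above the cork, in line with the rail and heel at the stop-block end.

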